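# Find the soft contact finger of a charger base and pull its module

### The arm

A 6-joint arm with a two-finger parallel gripper is mounted at the origin on the work surface. World frame = base frame: x ahead of the robot, y to its left, z up, the work surface at z = 0. Lengths are in m, angles in rad, forces in N, time in s.
With the tool pointing down it reaches from about 0.325 to 0.85 m from the base axis. Payload 15.5 kg.
Tool frame: the origin (TCP) lies at the very end of the fingers, on their centre line; the grasp point (between the pads) lies 19 mm behind it (bot.pinch_z is the distance from the TCP to the grasp point, in m); z points along the fingers, y is the direction in which the jaws open and shut (so a half turn about z gives the same grasp; the last joint's range is limited). The gripper opens to 91 mm and grips with 3 to 60 N. Pads are 32 mm wide; open, the fingers measure 118 mm over their backs; the gripper's body (76 mm by 178 mm) begins 60 mm behind the grasp point.
Start: joints at [1.123, 0.494, 1.345, -0, 1.302, -0.096], TCP at [0.216, 0.587, 0.189] pointing down, gripper open.
Joint ranges: [-2.91, 2.91], [-0.82, 2.16], [0.22, 2.67], [-1.22, 4.37], [0.12, 2.79], [-3.08, 3.08]. Speed limits (rad/s): [1.89, 1.89, 2.57, 3.01, 3.01, 3.01].

### API

Orientations are given as [roll, pitch, yaw] about the fixed x, y, z axes, in that order (R = Rz(yaw) Ry(pitch) Rx(roll)).
In Python, from cell import readout, viewer, order, bot gives the robot as it stands.
- The arm moves only by the shell command python3 -m jog 'ROWS' [OPENING] [FORCE]. ROWS is text: rows parted by semicolons, each of 4 numbers parted by spaces: the shift along the tool's x, y, z in mm, then the turn about the tool's z in degrees. In form: tx ty tz roll; .... A call has 1 to 5 rows; each row is the pose to reach, as a shift and turn from the pose commanded when the call began, along the tool's axes at that moment; what a row does not reach only later rows make up. A row lasts 1/8 s, in which the tool goes at most 62.5 mm and 10.7 degrees, less where a joint would pass 70% of its speed; a pose out of reach is approached as far as the arm can. A call with a gripper value outside its range is refused whole. OPENING is the closure, from 0 (fully open) to 1 (shut), set as the call begins (- or left out, the last holds). The fingers move at their own pace and stop on an object; FORCE is the grip in N (left out, the last holds). Time passes only in rows, so rows that repeat a pose let the fingers close. It gives the time, the measured TCP pose, the force and the opening at its end, in the units of the state.
- readout.observe(): the state, without advancing time (a new reading comes with each control period).
- viewer.get_image(name): name is "side" or "top" or "wrist"; returns a dict with "img" (480x640x3 uint8, red, green, blue), "fx", "fy", "cx", "cy" (pixels), "D" ([k1, k2, p1, p2, k3] as OpenCV has them; the pictures are not rectified), "extrinsics" (4x4, takes a point from camera to world coordinates); the wrist camera has in their place "T_tool_cam" (4x4, takes a point from camera to tool coordinates, whose origin is the TCP and whose axes are the flange's). Camera axes: x right, y down, z forward; pixel columns grow to the right and rows downward; lengths in m; the calibration is good to about 2 mm. A picture is of the moment at which its call begins: read the wrist's pose just before it. There is no depth.
- order.close_job(): hands the job in, once; it reports no verdict.
The state is a dict: "time_s": time; "qpos": joint angles; "joint_velocities": joint speeds; "joint_efforts": joint torques, N m; "tool_pos": TCP position; "tcp_rot": TCP orientation; "ft_force": force on the tool from outside, world axes, zero at the start; "moment": the same for the moment, N m; "gripper_width": finger opening in m.
Only numpy, scipy, OpenCV 4.12 (cv2) and the standard library are available. Lean on these libraries where they do the work, as an engineer would, in place of code of your own. Each camera call takes 0.05 s, during which the arm holds its last target.

### The job

One of the three spring contact fingers in the opened charger base has gone soft. Going along the row from the robot's left to its right, press the crown of each finger gently down onto its stop with the gripper's fingertips and hold it there a moment, to feel how stiff it is. Then lift the whole contact module with the soft finger out of the charger and stand it upright in the empty steel tray, leaving the two sound modules seated and everything else where it is.

Things in the scene. Friction and masses are not known exactly. Their poses are not given: they have to be found in the camera images.
- dock: Opened three-bay charger base, 178 x 252 mm, fixed on a blue mat (mat top at z = 0.003). Origin: centre of its underside, on the mat. x runs from the circuit-board end (transformer, capacitors; x below -25 mm, up to 43 mm high) to the end with the contact fingers; y along the row of bays; z up. Rim 26 mm high; deck with the modules' pockets 20 mm high, x = -16 to +86 mm.
- bay_1 (a point): Fixed point on the dock marking the first bay, at the robot's left end of the row (dock x = +65, y = +66 mm): where the crown of the finger seated there comes to rest on its stop, 41.5 mm above the dock's underside. Axes as the dock's.
- bay_2 (a point): Fixed point on the dock marking the middle bay (dock x = +65 mm, y = 0): where the crown of the finger seated there comes to rest on its stop, 41.5 mm above the dock's underside. Axes as the dock's.
- bay_3 (a point): Fixed point on the dock marking the last bay, at the robot's right end (dock x = +65, y = -66 mm): where the crown of the finger seated there comes to rest on its stop, 41.5 mm above the dock's underside. Axes as the dock's.
- module_1: One of three like contact modules, 100 g; which sits in which bay varies. Black base 84 x 22 x 12 mm (x, y, z), set 8 mm deep in a dock pocket, 1 mm play all round, nothing else holding it, its x along the dock's x. Origin: centre of its underside, 12 mm above the dock's. Clamp tower at x = -40 to -20 mm, 22 mm wide, 30 mm high (screw heads 33): grip it across y and lift straight up.
- module_2: One of three like contact modules, 100 g; which sits in which bay varies. Black base 84 x 22 x 12 mm (x, y, z), set 8 mm deep in a dock pocket, 1 mm play all round, nothing else holding it, its x along the dock's x. Origin: centre of its underside, 12 mm above the dock's. Clamp tower at x = -40 to -20 mm, 22 mm wide, 30 mm high (screw heads 33): grip it across y and lift straight up.
- module_3: One of three like contact modules, 100 g; which sits in which bay varies. Black base 84 x 22 x 12 mm (x, y, z), set 8 mm deep in a dock pocket, 1 mm play all round, nothing else holding it, its x along the dock's x. Origin: centre of its underside, 12 mm above the dock's. Clamp tower at x = -40 to -20 mm, 22 mm wide, 30 mm high (screw heads 33): grip it across y and lift straight up.
- finger_1: Bronze leaf of module_1, 12 mm wide, clamped in the tower. Origin: its root, at module x = -20, z = +24 mm. It slopes up in +x to a round crown 50 mm off. Pressed there it bends down 7 mm, force growing evenly, until the stop rib; then the force climbs steeply. A sound one reaches its stop at about 7 N, the soft one (not known by name or look) at about 3 N; over 18 N ruins it.
- finger_2: Bronze leaf of module_2, 12 mm wide, clamped in the tower. Origin: its root, at module x = -20, z = +24 mm. It slopes up in +x to a round crown 50 mm off. Pressed there it bends down 7 mm, force growing evenly, until the stop rib; then the force climbs steeply. A sound one reaches its stop at about 7 N, the soft one (not known by name or look) at about 3 N; over 18 N ruins it.
- finger_3: Bronze leaf of module_3, 12 mm wide, clamped in the tower. Origin: its root, at module x = -20, z = +24 mm. It slopes up in +x to a round crown 50 mm off. Pressed there it bends down 7 mm, force growing evenly, until the stop rib; then the force climbs steeply. A sound one reaches its stop at about 7 N, the soft one (not known by name or look) at about 3 N; over 18 N ruins it.
- tip_1 (a point): Top of the crown of finger_1: at rest 36.4 mm above and 28.7 mm in +x of the module's origin; on its stop 29.5 mm above and 30 mm in +x.
- tip_2 (a point): Top of the crown of finger_2: at rest 36.4 mm above and 28.7 mm in +x of the module's origin; on its stop 29.5 mm above and 30 mm in +x.
- tip_3 (a point): Top of the crown of finger_3: at rest 36.4 mm above and 28.7 mm in +x of the module's origin; on its stop 29.5 mm above and 30 mm in +x.
- tray: Empty open steel tray, 150 x 110 mm (x, y), 30 mm high, walls and floor 3 mm, loose, on the mat beside the dock, to the robot's left or right. Origin: centre of its underside.
- bit_case: Case of screwdriver bits, 140 x 100 mm, 47 mm high, on the other side of the dock from the tray. Origin: centre of its underside. Not part of the job.
- screwdriver: Screwdriver, 190 mm long, lying on the mat just beyond the dock, across the robot's view. Origin under its middle. Not part of the job.
- screw_dish: Round dish of screws, 72 mm across, 25 mm high, beyond the dock. Not part of the job.
- battery: Battery pack, 70 x 115 mm, 58 mm high, beyond the dock. Not part of the job.
- multimeter: Pocket multimeter lying on its back, 150 x 76 mm, 45 mm high, far left. Not part of the job.
- tweezers: Steel tweezers, 130 mm long, 6 mm high, lying far right. Not part of the job.
- cleaner: White bottle, 40 mm across, 105 mm high, far right. Not part of the job.
Not all that is in view belongs to the job. What is shaped like the module_1 but pink is not meant.

How it is judged:
By the outcome, as a careful person would: the job done as asked, in the order asked, and still so for the second after the job is handed in, with the robot touching nothing.
It also fails if it takes over 59 s, if anything falls off the work surface, if the arm or the gripper's body presses on something with over 40 N, if the wrist force passes 120 N, or if a joint passes its speed limit or range.

## Working session

There is one attempt and no reset: what is moved stays moved. The work goes in short steps, Python scripts to look and compute and a shell command to move; the robot and the scene stay as the last step left them, time stands still between calls to the robot, and variables do not carry over. Pictures are saved under pics/ and viewed, and the job is handed in when it is done.

```bash
ls; mkdir -p pics; python3 - <<'E'
from cell import readout, viewer, order, bot
import cv2, numpy as np
print(readout.observe()); print(bot.pinch_z)
for n in ("side","top","wrist"):
    d=viewer.get_image(n); cv2.imwrite(f"pics/{n}0.png",d["img"][:,:,::-1])
    print(n,{k:np.round(np.array(v),4).tolist() for k,v in d.items() if k!="img"})
E
```

```text
pics
{'time_s': 0.0, 'qpos': array([ 1.12251526e+00,  4.94216425e-01,  1.34614881e+00,  1.31007421e-05,
        1.30250845e+00, -9.54831267e-02]), 'joint_velocities': array([-6.84602636e-04, -1.18486846e-03,  3.09255207e-04, -1.03206920e-03,
       -7.07228516e-05,  1.79466301e-03]), 'joint_efforts': array([-4.23343779e-03, -8.78822351e+01, -3.81866276e+01,  7.02429051e-02,
        5.33551374e-02, -7.94651419e-05]), 'tool_pos': array([0.21575003, 0.58612659, 0.18881163]), 'tcp_rot': array([-3.14031866e+00, -1.34701124e-04,  2.78879115e+00]), 'ft_force': array([-0.34959481, -0.41360549,  0.37634936]), 'moment': array([-0.02576313,  0.01968505, -0.01885055]), 'gripper_width': 0.09109910295401571}
0.0188
side {'fx': 558.4522, 'fy': 558.4522, 'cx': 313.0525, 'cy': 239.0427, 'D': [-0.0893, 0.0, 0.0, 0.0, 0.0], 'extrinsics': [[0.8128, -0.2974, 0.5009, -0.0717], [-0.5825, -0.4136, 0.6997, -0.8687], [-0.0009, -0.8605, -0.5094, 0.674], [0.0, 0.0, 0.0, 1.0]]}
top {'fx': 612.4245, 'fy': 612.4245, 'cx': 326.4326, 'cy': 244.8207, 'D': [0.0382, 0.0, 0.0, 0.0, 0.0], 'extrinsics': [[-0.0159, -0.9868, 0.1609, 0.3107], [-0.9999, 0.015, -0.0067, -0.0179], [0.0042, -0.161, -0.987, 1.34], [0.0, 0.0, 0.0, 1.0]]}
wrist {'fx': 365.775, 'fy': 365.775, 'cx': 323.6346, 'cy': 237.3841, 'D': [-0.074, 0.0, 0.0, 0.0, 0.0], 'T_tool_cam': [[-0.0006, -0.9547, -0.2975, 0.0836], [1.0, -0.0005, -0.0003, 0.0002], [0.0002, -0.2975, 0.9547, -0.1958], [0.0, 0.0, 0.0, 1.0]]}
```

View pics/top0.png

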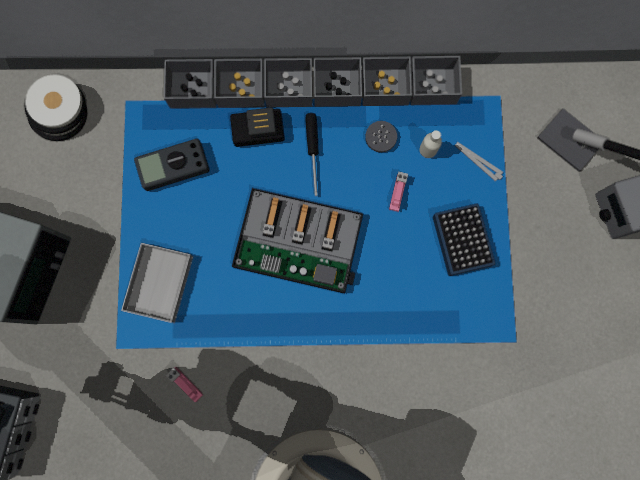

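View pics/side0.png

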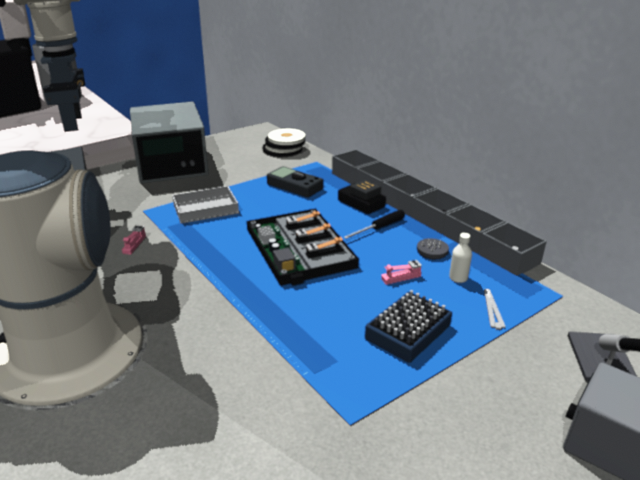

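View pics/wrist0.png

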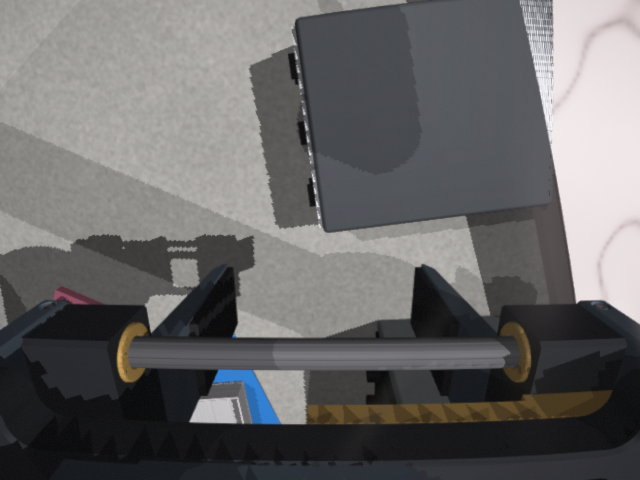

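The top view shows the dock at about (300,240), with three modules whose crowns are at the upper end. The tray is at (158,283), on the robot's left, and the bit case at (465,240). The pink module-like things at (398,190) and (184,385) are decoys. Next I'll enlarge the dock and tray.

```bash
cat > h.py <<'E'
import cv2, numpy as np
from scipy.spatial.transform import Rotation as R
from cell import readout, viewer
def cam(name):
    if name=="wrist":
        s=readout.observe(); d=viewer.get_image(name)
        T=np.eye(4);T[:3,:3]=R.from_euler('xyz',s["tcp_rot"]).as_matrix();T[:3,3]=s["tool_pos"]
        d["E"]=T@np.array(d["T_tool_cam"])
    else:
        d=viewer.get_image(name); d["E"]=np.array(d["extrinsics"])
    d["K"]=np.array([[d["fx"],0,d["cx"]],[0,d["fy"],d["cy"]],[0,0,1]]);d["D"]=np.array(d["D"],float)
    return d
def ray(d,uv):
    p=cv2.undistortPoints(np.array(uv,float).reshape(-1,1,2),d["K"],d["D"]).reshape(-1,2)
    v=np.c_[p,np.ones(len(p))]@d["E"][:3,:3].T
    return d["E"][:3,3],v
def plane(d,uv,z):
    o,v=ray(d,uv); return o+v*((z-o[2])/v[:,2])[:,None]
def proj(d,P):
    Ei=np.linalg.inv(d["E"]); 
    return cv2.projectPoints(np.array(P,float).reshape(-1,1,3),cv2.Rodrigues(Ei[:3,:3])[0],Ei[:3,3],d["K"],d["D"])[0].reshape(-1,2)
E
python3 - <<'E'
import cv2
t=cv2.imread("pics/top0.png")
c=t[180:300,220:380]; cv2.imwrite("pics/c_dock.png",cv2.resize(c,None,fx=5,fy=5,interpolation=cv2.INTER_CUBIC))
c=t[230:335,110:210]; cv2.imwrite("pics/c_tray.png",cv2.resize(c,None,fx=5,fy=5,interpolation=cv2.INTER_CUBIC))
E
```

```text
(no output)
```

View pics/c_dock.png

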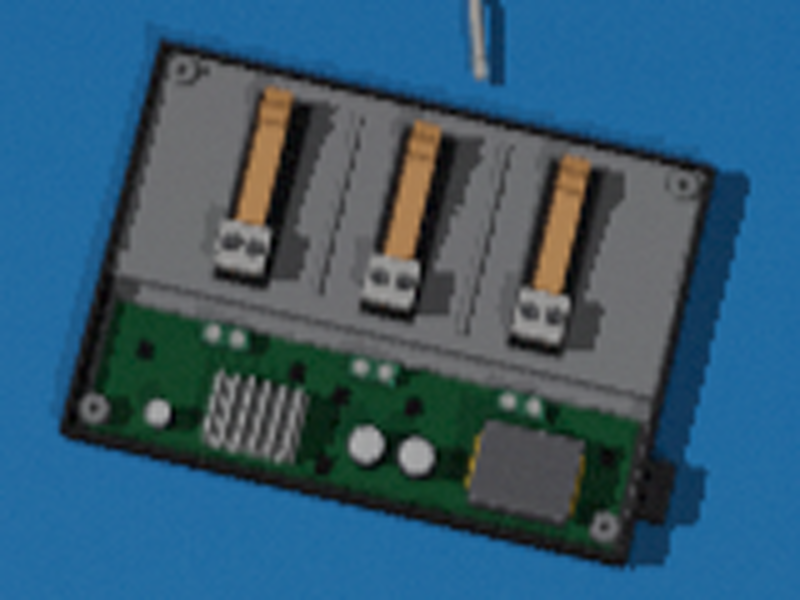

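View pics/c_tray.png

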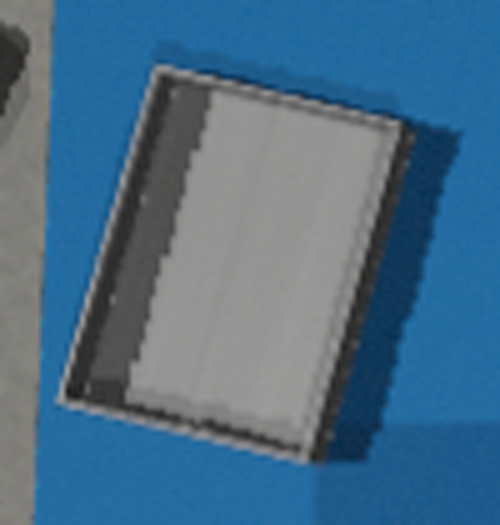

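```bash
python3 - <<'E'
from h import *
d=cam("top")
cv=lambda l,o:(np.array(l,float)+.5)/5-.5+np.array(o)
dock=cv([(162,43),(715,165),(625,563),(62,432)],(220,180))
P=plane(d,dock,.029); print("dock",P.round(4).tolist(), P.mean(0))
for a,b in ((0,1),(1,2),(2,3),(3,0)): print(np.linalg.norm(P[a]-P[b]))
ex=(P[0]+P[1]-P[2]-P[3]); yaw=np.arctan2(ex[1],ex[0]); ey=P[0]+P[3]-P[1]-P[2]; print("yaw",np.degrees(yaw),np.degrees(np.arctan2(-ey[0],ey[1])))
tr=cv([(157,68),(410,122),(322,462),(60,402)],(110,230))
T=plane(d,tr,.033); print("tray",T.mean(0)); ex=(T[0]+T[1]-T[2]-T[3]);print(np.degrees(np.arctan2(ex[1],ex[0])),[np.linalg.norm(T[a]-T[b]) for a,b in ((0,1),(1,2),(2,3),(3,0))])
# towers (screw pairs mean) z=12+33+3, and crown z = 12+36.4+3
c,s=np.cos(yaw),np.sin(yaw)
tw=plane(d,cv([(244,244),(393,281),(542,318)],(220,180)),.046)
cr=plane(d,cv([(276,103),(424,136),(572,170)],(220,180)),.0514)
Rm=np.array([[c,s],[-s,c]])
print("tower world",tw[:,:2],"dockframe",(tw-P.mean(0))[:,:2]@Rm.T)
print("crown world",cr[:,:2],"dockframe",(cr-P.mean(0))[:,:2]@Rm.T)
E
```

```text
dock [[0.653, 0.1348, 0.029], [0.5946, -0.1071, 0.029], [0.421, -0.0641, 0.029], [0.4813, 0.1772, 0.029]] [0.53744557 0.03521208 0.029     ]
0.24886412144502848
0.17884344368933683
0.24874479218254264
0.17689742532143843
yaw -13.889826193481529 -13.801917790991215
tray [0.44895703 0.33536898 0.033     ]
-13.663780948603756 [np.float64(0.11169419512033464), np.float64(0.14847115412118536), np.float64(0.11393827387473884), np.float64(0.1469658824818298)]
tower world [[ 0.55923073  0.0973854 ]
 [ 0.54211712  0.03353153]
 [ 0.52505355 -0.03013246]] dockframe [[ 0.00622309  0.06558496]
 [ 0.00493837 -0.00050998]
 [ 0.00365666 -0.06640859]]
crown world [[ 0.61985271  0.08305917]
 [ 0.60435882  0.01942649]
 [ 0.58845268 -0.04403173]] dockframe [[ 0.06851152  0.0662303 ]
 [ 0.06874607  0.0007389 ]
 [ 0.06853855 -0.06468211]]
```

```bash
cat >> h.py <<'E'
DC=np.array([0.5374,0.0352]); DY=np.radians(-13.85)
def dock(x,y,z=0,c=None):
    c0=DC if c is None else c
    return np.array([c0[0]+np.cos(DY)*x-np.sin(DY)*y,c0[1]+np.sin(DY)*x+np.cos(DY)*y,0.003+z])
def go(P,yaw=np.pi+DY):
    s=readout.observe(); M=R.from_euler('xyz',s["tcp_rot"]).as_matrix()
    t=M.T@(np.array(P)-s["tool_pos"])*1000
    w=(yaw-s["tcp_rot"][2]+np.pi)%(2*np.pi)-np.pi
    print("t",s["time_s"].__round__(2),"pos",s["tool_pos"].round(4),"rpy",s["tcp_rot"].round(4),"F",s["ft_force"].round(2),"w",round(s["gripper_width"],4))
    print(" -> shift mm",t.round(1),"roll deg",round(-np.degrees(w),2))
E
python3 - <<'E'
from h import *
go(dock(.065,.066,.180))
E
```

```text
t 0.2 pos [0.2158 0.5863 0.1891] rpy [-3.1409e+00 -1.0000e-04  2.7888e+00] F [-0.02  0.14 -0.47] w 0.0913
 -> shift mm [-549.4 -333.3    6.3] roll deg -6.36
```

```bash
python3 -m jog '-45 -27 0 -1; -95 -58 0 -3; -145 -88 0 -5; -195 -118 0 -6; -245 -148 0 -6.4' 1 20; python3 - <<'E'
from h import *
go(dock(.065,.066,.180))
E
```

```text
time_s: 0.82
tool_pos: [0.3956, 0.3614, 0.1894]
tcp_rot: [3.142, 0.0, 2.901]
ft_force: [0.2, 0.3, 0.0]
gripper_width: 0.0441
t 0.82 pos [0.3956 0.3614 0.1894] rpy [3.1415e+00 1.0000e-04 2.9010e+00] F [0.16 0.29 0.04] w 0.0441
 -> shift mm [-280.5 -217.1    6.5] roll deg 0.07
```

```bash
python3 -m jog '-50 -40 0 0; -100 -80 0 0; -150 -119 0 0; -200 -157 0 0; -240 -190 0 0'; python3 -m jog '-25 -15 2 0; -40 -27 6 0; -40 -27 6 0; -40 -27 6 0'; python3 - <<'E'
from h import *
go(dock(.065,.066,.180))
d=cam("wrist"); cv2.imwrite("pics/w1.png",d["img"][:,:,::-1])
go(dock(.065,.066,.180))
t=cam("top"); cv2.imwrite("pics/t1.png",t["img"][:,:,::-1])
# overlay prediction
im=d["img"][:,:,::-1].copy()
for n,z in ((0.066,.0484),(0,.0484),(-.066,.0484)):
    print(proj(d,dock(.0637,n,z)).round(1),proj(d,dock(.005,n,.043)).round(1))
print(proj(d,[dock(.089,.126,.026),dock(-.089,.126,.026),dock(.089,-.126,.026),dock(-.089,-.126,.026)]).round(1))
E
```

```text
time_s: 1.45
tool_pos: [0.5836, 0.1192, 0.1894]
tcp_rot: [3.142, 0.0, 2.9]
ft_force: [0.1, 1.3, 0.7]
gripper_width: 0.0003
time_s: 1.95
tool_pos: [0.614, 0.0862, 0.1833]
tcp_rot: [3.142, -0.001, 2.901]
ft_force: [-0.3, 0.3, 1.2]
gripper_width: 0.0005
t 1.95 pos [0.614  0.0862 0.1833] rpy [ 3.1416e+00 -7.0000e-04  2.9012e+00] F [-0.26  0.35  1.2 ] w 0.0005
 -> shift mm [-2.8 -1.9  0.3] roll deg 0.08
t 2.0 pos [0.6141 0.0864 0.1835] rpy [ 3.1415e+00 -4.0000e-04  2.9015e+00] F [-1.07  0.53  0.35] w 0.0001
 -> shift mm [-2.8 -2.1  0.5] roll deg 0.1
[[321.6 219.9]] [[321.6 154.8]]
[[250.4 219.9]] [[248. 155.]]
[[180.5 219.9]] [[175.9 155.7]]
[[381.4 238.7]
 [389.8  45.8]
 [134.4 238.5]
 [109.3  50.6]]
```

View pics/w1.png

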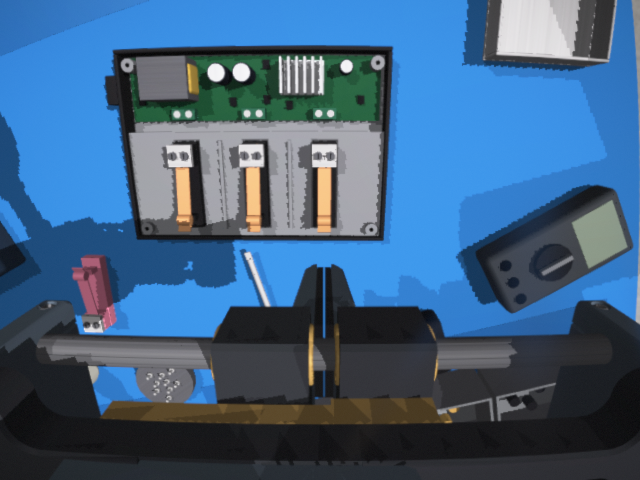

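```bash
python3 - <<'E'
from h import *
d=cam("wrist"); im=d["img"]; go(dock(.065,.066,.180))
h=cv2.cvtColor(im,cv2.COLOR_RGB2HSV)
m=((h[...,0]>8)&(h[...,0]<22)&(h[...,1]>90)&(h[...,2]>120)).astype(np.uint8); m[280:]=0
n,l,st,ce=cv2.connectedComponentsWithStats(m)
for i in range(1,n):
    if st[i,4]>100:
        ys,xs=np.nonzero(l==i); bot=ys>ys.max()-8; top=ys<ys.min()+8
        print(st[i],"bot",xs[bot].mean(),"top",xs[top].mean())
print("tcp",proj(d,d["E"][:3,3]*0+readout.observe()["tool_pos"]))
c=im[30:260,90:410][:,:,::-1]; cv2.imwrite("pics/c_w1.png",cv2.resize(c,None,fx=2.5,fy=2.5,interpolation=cv2.INTER_CUBIC))
c=im[230:330,270:380][:,:,::-1]; cv2.imwrite("pics/c_w1b.png",cv2.resize(c,None,fx=5,fy=5,interpolation=cv2.INTER_CUBIC))
E
```

```text
t 2.1 pos [0.6143 0.0863 0.1837] rpy [3.1414 0.     2.9017] F [-0.9   0.91 -0.09] w 0.0005
 -> shift mm [-2.6 -2.1  0.7] roll deg 0.1
[187  63  11  30 218] bot 192.69230769230768 top 190.5581395348837
[176 167  16  64 843] bot 184.8395061728395 top 181.95098039215685
[246 167  15  65 899] bot 253.85555555555555 top 252.5
[317 167  14  65 894] bot 323.5 top 323.55855855855856
tcp [[323.5388736 274.783611 ]]
```

View pics/c_w1.png

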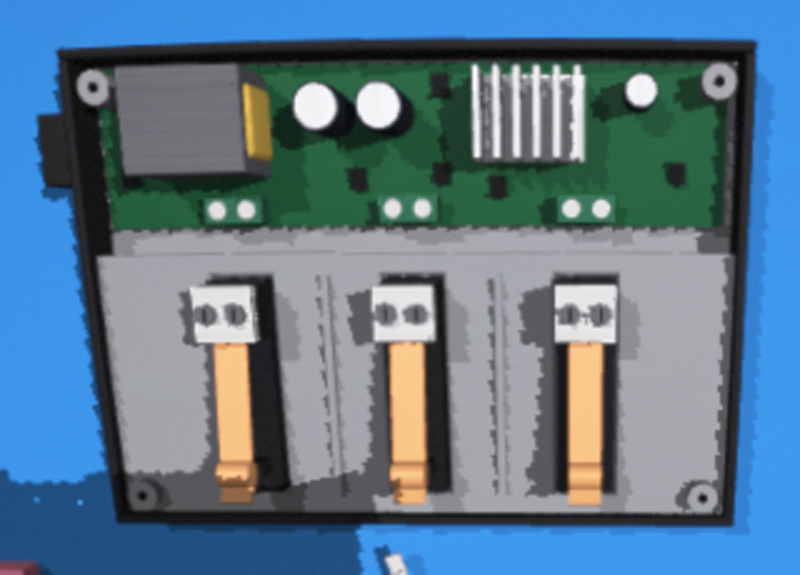

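View pics/c_w1b.png

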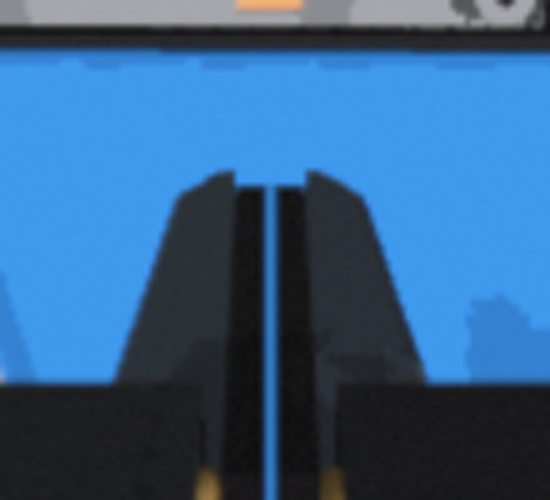

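The wrist view shows the fingers' seam at column 324, directly in line with the left crown (324, 218). The other crowns are at (254,218) and (185,218). This puts the dock about 2 mm further left than the top camera did. I'll use the seam as the reference and go down over bay 1.

```bash
sed -i 's/DC=np.array(.*); DY/DC=np.array([0.5379,0.0372]); DY/' h.py
python3 -m jog '-2 0 40 0; -2.5 0 80 0; -2.5 0 105 0; -2.5 0 120 0; -2.5 0 120 0'; python3 -m jog '0 0 0 0;0 0 0 0'; python3 - <<'E'
from h import *
go(dock(.0645,.066,.0415))
d=cam("wrist"); cv2.imwrite("pics/w2.png",d["img"][:,:,::-1])
d=cam("side"); cv2.imwrite("pics/s2.png",cv2.resize(d["img"][180:300,220:380,::-1],None,fx=5,fy=5,interpolation=cv2.INTER_CUBIC))
for i in range(3): print(readout.observe()["ft_force"])
E
```

```text
time_s: 2.72
tool_pos: [0.6168, 0.0851, 0.063]
tcp_rot: [-3.141, -0.001, 2.901]
ft_force: [0.0, 0.2, 0.3]
gripper_width: 0.0002
time_s: 2.98
tool_pos: [0.6179, 0.0849, 0.0645]
tcp_rot: [3.141, 0.002, 2.901]
ft_force: [-0.0, -0.3, 0.4]
gripper_width: -0.0
t 2.98 pos [0.6179 0.0849 0.0645] rpy [3.1411e+00 1.6000e-03 2.9005e+00] F [-0.03 -0.33  0.37] w -0.0
 -> shift mm [ 1.8  0.6 20. ] roll deg 0.04
[ 0.14020774  0.66081181 -0.48589296]
[ 0.14020774  0.66081181 -0.48589296]
[ 0.14020774  0.66081181 -0.48589296]
```

View pics/w2.png

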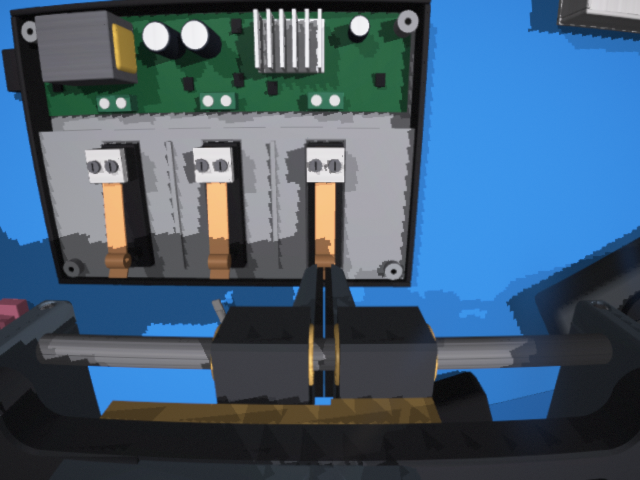

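View pics/s2.png

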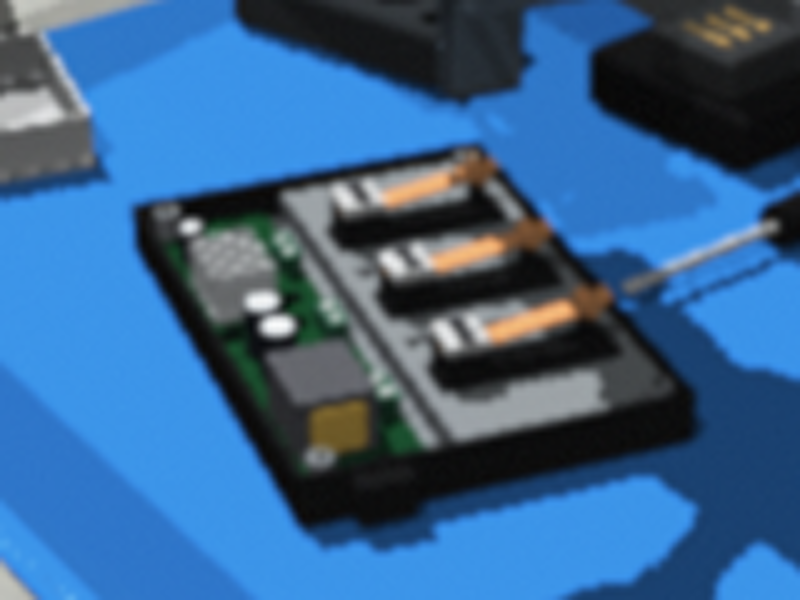

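```bash
python3 - <<'E'
from h import *
d=cam("wrist"); im=d["img"]; go(dock(.0645,.066,.0415))
cv2.imwrite("pics/c_w2.png",cv2.resize(im[215:300,180:360,::-1],None,fx=4.4,fy=4.4,interpolation=cv2.INTER_CUBIC))
s=readout.observe()
print("tcp",proj(d,s["tool_pos"]))
for y in (.066,0): print(proj(d,[dock(.0637,y,.0484),dock(.073,y,.043),dock(.089,y,.026),dock(.005,y,.043)]).round(1).tolist())
E
```

```text
t 3.12 pos [0.6175 0.0848 0.064 ] rpy [3.1413e+00 9.0000e-04 2.9004e+00] F [-0.04 -0.72 -0.02] w 0.0006
 -> shift mm [ 1.4  0.7 19.5] roll deg 0.03
tcp [[323.53178383 274.25287375]]
[[324.7, 262.7], [324.7, 273.3], [324.6, 285.1], [324.8, 164.5]]
[[217.3, 262.6], [220.9, 273.1], [229.5, 284.9], [211.5, 165.0]]
```

View pics/c_w2.png

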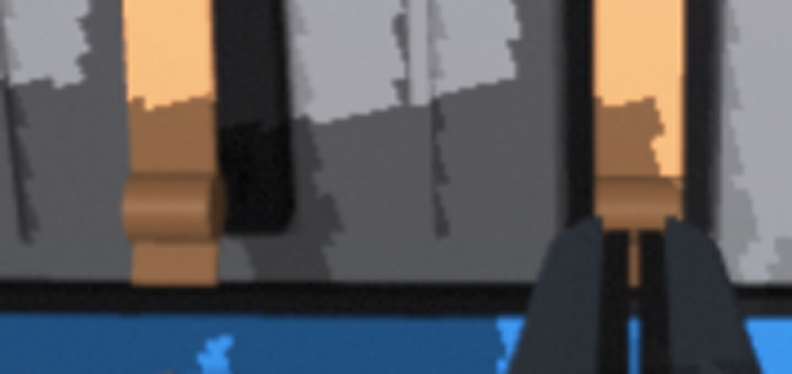

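```bash
python3 -m jog '1 0.5 3 0; 1 0.5 6 0; 1 0.5 9 0;1 0.5 9 0;1 0.5 9 0'; python3 -m jog '0 0 0 0'; python3 -c "
from h import *
go(dock(.0645,.066,.0415))"
for i in 1 ; do python3 -m jog '0 0 1 0;0 0 2 0;0 0 2 0'; done
```

```text
time_s: 3.75
tool_pos: [0.6164, 0.0855, 0.0544]
tcp_rot: [-3.142, -0.0, 2.901]
ft_force: [-0.0, -0.4, -0.6]
gripper_width: 0.0007
time_s: 3.88
tool_pos: [0.6165, 0.0855, 0.0545]
tcp_rot: [3.142, 0.0, 2.9]
ft_force: [1.2, -0.2, 0.4]
gripper_width: 0.0007
t 3.88 pos [0.6165 0.0855 0.0545] rpy [3.1415e+00 2.0000e-04 2.9005e+00] F [ 1.2  -0.19  0.43] w 0.0007
 -> shift mm [ 0.2  0.3 10. ] roll deg 0.04
time_s: 4.25
tool_pos: [0.6163, 0.0855, 0.0523]
tcp_rot: [-3.142, -0.0, 2.9]
ft_force: [-0.4, -0.5, 0.1]
gripper_width: 0.0005
```

```bash
python3 -m jog '0 0 1 0;0 0 2 0;0 0 2 0' | grep -E 'pos|force'; python3 -m jog '0 0 1 0;0 0 2 0;0 0 2 0'| grep -E 'pos|force'; python3 -m jog '0 0 1 0;0 0 1 0;0 0 1 0'| grep -E 'pos|force'
```

```text
tool_pos: [0.6163, 0.0855, 0.0503]
ft_force: [-0.0, 0.2, 0.9]
tool_pos: [0.6163, 0.0855, 0.0483]
ft_force: [0.5, -0.8, 0.0]
tool_pos: [0.6164, 0.0855, 0.0474]
ft_force: [-0.3, 0.5, -0.2]
```

```bash
python3 - <<'E'
from h import *
d=cam("wrist"); im=d["img"]; go(dock(.0645,.066,.0415))
cv2.imwrite("pics/c_w3.png",cv2.resize(im[215:300,180:360,::-1],None,fx=4.4,fy=4.4,interpolation=cv2.INTER_CUBIC))
d=cam("side"); cv2.imwrite("pics/s3.png",cv2.resize(d["img"][160:260,260:360,::-1],None,fx=6,fy=6,interpolation=cv2.INTER_CUBIC))
print(readout.observe()["moment"])
E
```

```text
t 5.42 pos [0.6164 0.0855 0.0474] rpy [-3.1416  0.      2.9005] F [-0.54  1.08 -0.21] w 0.0007
 -> shift mm [0.1 0.3 2.9] roll deg 0.04
[-0.00840212 -0.00261688 -0.00885164]
```

View pics/c_w3.png

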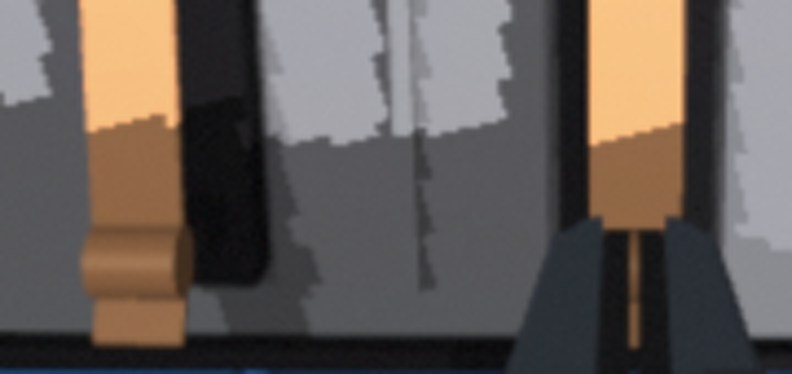

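View pics/s3.png

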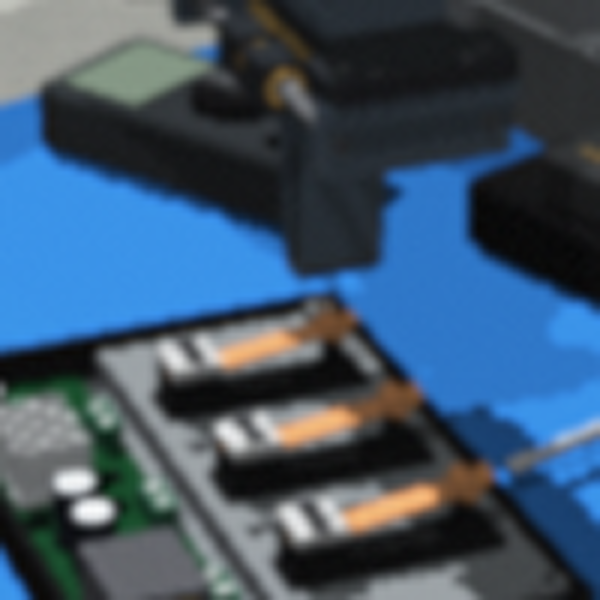

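```bash
python3 - <<'E'
from h import *
s=readout.observe(); w=cam("wrist"); d=cam("side"); t=cam("top")
print("tcp side",proj(d,s["tool_pos"]),"wrist",proj(w,s["tool_pos"]),"top",proj(t,s["tool_pos"]))
for y in (.066,0,-.066):
  P=[dock(.0637,y,.0484),dock(.005,y,.043)]
  print("side",proj(d,P).round(1).tolist(),"wrist",proj(w,P).round(1).tolist(),"top",proj(t,P).round(1).tolist())
print("corners side",proj(d,[dock(a*.089,b*.126,.026) for a,b in((1,1),(1,-1),(-1,-1),(-1,1))]).round(1).tolist())
cv2.imwrite("pics/t3.png",cv2.resize(t["img"][180:300,220:380,::-1],None,fx=5,fy=5,interpolation=cv2.INTER_CUBIC))
cv2.imwrite("pics/s3b.png",cv2.resize(d["img"][180:300,220:380,::-1],None,fx=5,fy=5,interpolation=cv2.INTER_CUBIC))
E
```

```text
tcp side [[314.70794528 213.79366054]] wrist [[323.57928763 274.5288007 ]] top [[273.80062514 202.20984475]]
side [[314.3, 212.3], [291.2, 218.7]] wrist [[324.1, 275.8], [324.1, 170.5]] top [[273.4, 202.2], [267.1, 228.7]]
side [[325.1, 224.9], [301.1, 231.7]] wrist [[208.8, 275.5], [201.9, 171.0]] top [[303.2, 208.9], [297.0, 235.5]]
side [[336.8, 238.5], [311.9, 245.8]] wrist [[98.8, 274.6], [86.0, 172.7]] top [[333.2, 215.7], [327.0, 242.3]]
corners side [[314.7, 208.1], [358.7, 258.5], [279.9, 276.0], [246.0, 220.9]]
```

View pics/s3b.png

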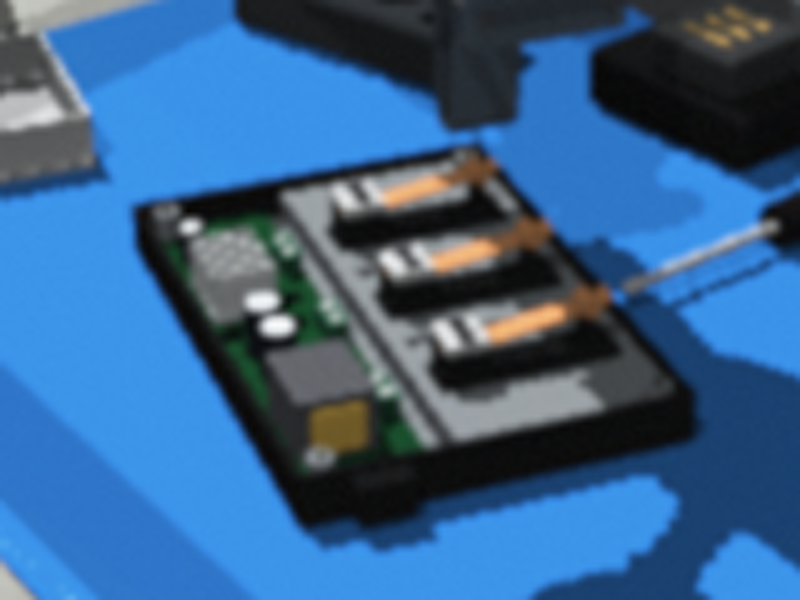

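View pics/t3.png

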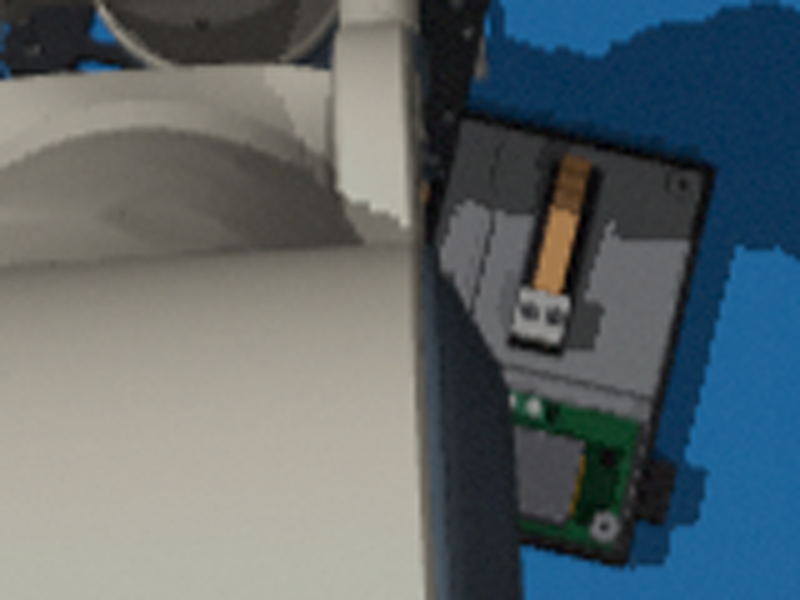

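Both views agree that the real fingertips end about 18 mm short of the reported TCP. In the side view the tip is at (316,205), but the TCP projects to (315,214). I'll estimate this offset before going further.

```bash
python3 - <<'E'
from h import *
s=readout.observe(); w=cam("wrist"); d=cam("side")
# side image finger bottom outline
cv2.imwrite("pics/s3c.png",cv2.resize(d["img"][170:220,285:345,::-1],None,fx=12,fy=12,interpolation=cv2.INTER_CUBIC))
T=np.eye(4);T[:3,:3]=R.from_euler('xyz',s["tcp_rot"]).as_matrix();T[:3,3]=s["tool_pos"]
for z in (0,-.01,-.015,-.019,-.023):
    P=[(T@[x,y,z,1])[:3] for x in(-.016,.016) for y in(-.006,.006)]
    print(z,"side",proj(d,P).round(1).tolist(),"wrist",proj(w,P).round(1).tolist())
E
```

```text
0 side [[321.9, 213.7], [320.0, 211.5], [309.4, 216.1], [307.5, 213.9]] wrist [[313.5, 299.4], [333.7, 299.4], [313.0, 248.4], [334.2, 248.4]]
-0.01 side [[321.9, 210.0], [320.0, 207.8], [309.4, 212.4], [307.5, 210.2]] wrist [[313.0, 307.5], [334.2, 307.5], [312.4, 254.5], [334.7, 254.5]]
-0.015 side [[321.9, 208.1], [320.0, 206.0], [309.4, 210.5], [307.5, 208.3]] wrist [[312.8, 311.8], [334.4, 311.8], [312.2, 257.7], [334.9, 257.7]]
-0.019 side [[321.9, 206.6], [320.0, 204.5], [309.4, 209.0], [307.5, 206.8]] wrist [[312.6, 315.4], [334.6, 315.4], [311.9, 260.4], [335.2, 260.4]]
-0.023 side [[321.9, 205.1], [320.0, 203.0], [309.4, 207.5], [307.5, 205.3]] wrist [[312.3, 319.1], [334.8, 319.1], [311.7, 263.3], [335.4, 263.2]]
```

View pics/s3c.png

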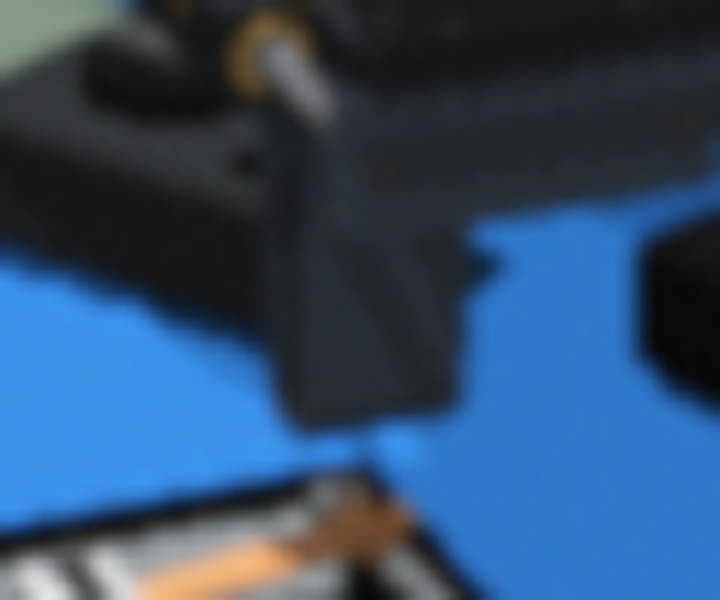

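The side view puts the real tip about 25 mm behind the reported TCP. The crown rows still match the wrist-camera prediction, so the tool pose itself is consistent. I'll keep going down and watch the force.

```bash
python3 -m jog '0 0 2 0;0 0 4 0;0 0 6 0;0 0 6 0' | grep -E 'pos|force'; python3 -m jog '0 0 1 0;0 0 2 0;0 0 2 0'| grep -E 'pos|force'; python3 - <<'E'
from h import *
go(dock(.0645,.066,.0415)); d=cam("side");print(proj(d,dock(.0637,.066,.0484)))
cv2.imwrite("pics/s4.png",cv2.resize(d["img"][170:220,285:345,::-1],None,fx=12,fy=12,interpolation=cv2.INTER_CUBIC))
E
```

```text
tool_pos: [0.6163, 0.0855, 0.0412]
ft_force: [-0.7, 0.0, 0.6]
tool_pos: [0.6163, 0.0856, 0.0394]
ft_force: [0.6, 0.7, -0.1]
t 6.6 pos [0.6163 0.0856 0.0394] rpy [-3.1416e+00 -1.0000e-04  2.9005e+00] F [ 0.61  0.66 -0.13] w 0.0002
 -> shift mm [ 0.1  0.3 -5.1] roll deg 0.04
[[314.30382431 212.34307054]]
```

View pics/s4.png

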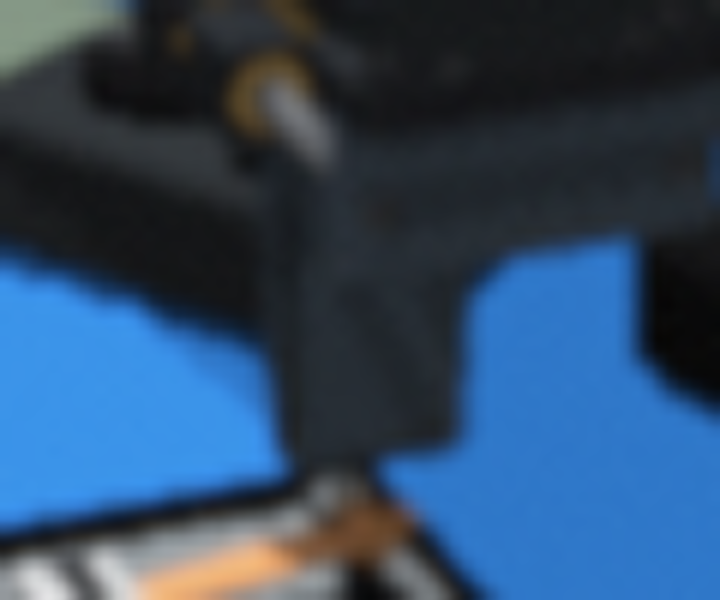

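```bash
python3 -m jog '0 0 2 0;0 0 4 0;0 0 6 0;0 0 6 0;0 0 6 0' | grep -E 'pos|force'; for k in 1; do python3 -m jog '0 0 1 0;0 0 2 0;0 0 2 0'| grep -E 'pos|force'; done; python3 -m jog '0 0 1 0;0 0 1 0;0 0 1 0'| grep -E 'pos|force';  python3 -m jog '0 0 1 0;0 0 1 0;0 0 1 0'| grep -E 'pos|force'
```

```text
tool_pos: [0.6164, 0.0855, 0.0334]
ft_force: [1.0, -0.6, -0.6]
tool_pos: [0.6163, 0.0855, 0.0313]
ft_force: [0.8, 0.0, 0.3]
tool_pos: [0.6164, 0.0855, 0.0304]
ft_force: [0.0, 0.1, 0.0]
tool_pos: [0.6164, 0.0855, 0.0294]
ft_force: [0.3, 0.2, -0.7]
```

```bash
python3 -m jog '0 0 1 0;0 0 1 0'| grep -E 'pos|force'; python3 -m jog '0 0 1 0;0 0 1 0'| grep -E 'pos|force';  python3 -m jog '0 0 1 0;0 0 1 0'| grep -E 'pos|force';python3 -m jog '0 0 1 0;0 0 1 0'| grep -E 'pos|force'; python3 - <<'E'
from h import *
d=cam("side")
cv2.imwrite("pics/s5.png",cv2.resize(d["img"][170:220,285:345,::-1],None,fx=12,fy=12,interpolation=cv2.INTER_CUBIC))
E
```

```text
tool_pos: [0.6163, 0.0855, 0.0283]
ft_force: [0.1, 0.4, 0.1]
tool_pos: [0.6163, 0.0855, 0.0273]
ft_force: [0.4, 0.3, -0.0]
tool_pos: [0.6164, 0.0855, 0.0264]
ft_force: [0.1, -0.2, 0.5]
tool_pos: [0.6165, 0.0855, 0.0254]
ft_force: [1.1, 0.2, 0.4]
```

View pics/s5.png

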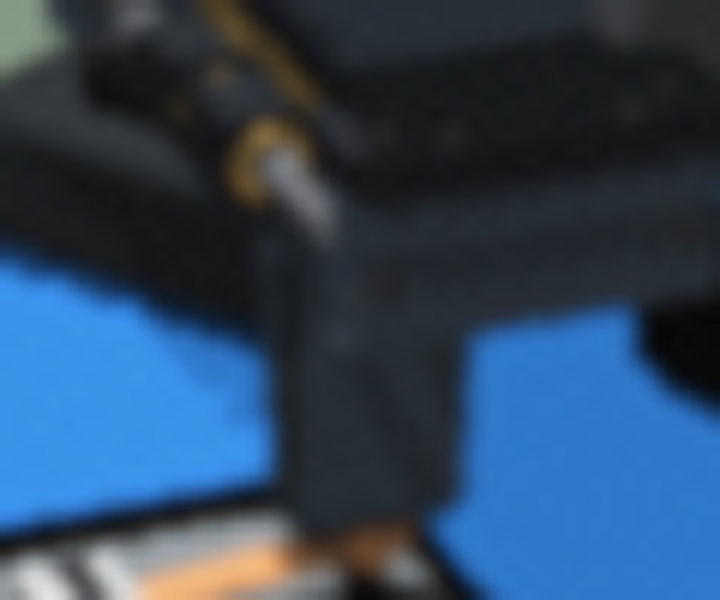

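```bash
python3 -m jog '0 0 1 0;0 0 1 0'| grep -E 'pos|force'; python3 -m jog '0 0 1 0;0 0 1 0'| grep -E 'pos|force';  python3 -m jog '0 0 1 0;0 0 1 0'| grep -E 'pos|force'
```

```text
tool_pos: [0.6165, 0.0855, 0.0244]
ft_force: [0.9, 0.3, 1.6]
tool_pos: [0.6165, 0.0855, 0.0234]
ft_force: [1.6, 0.3, 2.0]
tool_pos: [0.6165, 0.0855, 0.0224]
ft_force: [1.4, -0.9, 2.0]
```

```bash
python3 -m jog '0 0 1 0;0 0 1 0'| grep -E 'pos|force'; python3 -m jog '0 0 1 0;0 0 1 0'| grep -E 'pos|force'
```

```text
tool_pos: [0.6165, 0.0855, 0.0214]
ft_force: [1.5, -0.2, 2.6]
tool_pos: [0.6165, 0.0855, 0.0204]
ft_force: [2.6, -0.9, 3.2]
```

```bash
python3 -m jog '0 0 0.5 0;0 0 0.5 0;0 0 0.5 0'| grep -E 'pos|force'; python3 -m jog '0 0 0.5 0;0 0 0.5 0;0 0 0.5 0'| grep -E 'pos|force'
```

```text
tool_pos: [0.6165, 0.0855, 0.02]
ft_force: [3.1, -1.5, 4.6]
tool_pos: [0.6166, 0.0855, 0.0197]
ft_force: [1.7, -0.3, 8.1]
```

```bash
python3 -m jog '0 0 0.5 0;0 0 0.5 0;0 0 0.5 0'| grep -E 'pos|force';python3 -m jog '0 0 0 0;0 0 0 0'| grep -E 'pos|force'; python3 - <<'E'
from h import *
d=cam("side")
cv2.imwrite("pics/s6.png",cv2.resize(d["img"][170:220,285:345,::-1],None,fx=12,fy=12,interpolation=cv2.INTER_CUBIC))
w=cam("wrist"); cv2.imwrite("pics/w6.png",w["img"][:,:,::-1]); go(dock(.0645,.066,.0415))
E
```

```text
tool_pos: [0.6167, 0.0855, 0.0194]
ft_force: [0.7, -1.4, 12.0]
tool_pos: [0.6167, 0.0855, 0.0194]
ft_force: [1.2, -0.4, 10.9]
t 12.18 pos [0.6167 0.0855 0.0194] rpy [3.1414e+00 7.0000e-04 2.9005e+00] F [ 1.28 -0.6  11.77] w 0.0007
 -> shift mm [  0.4   0.2 -25.1] roll deg 0.04
```

View pics/s6.png

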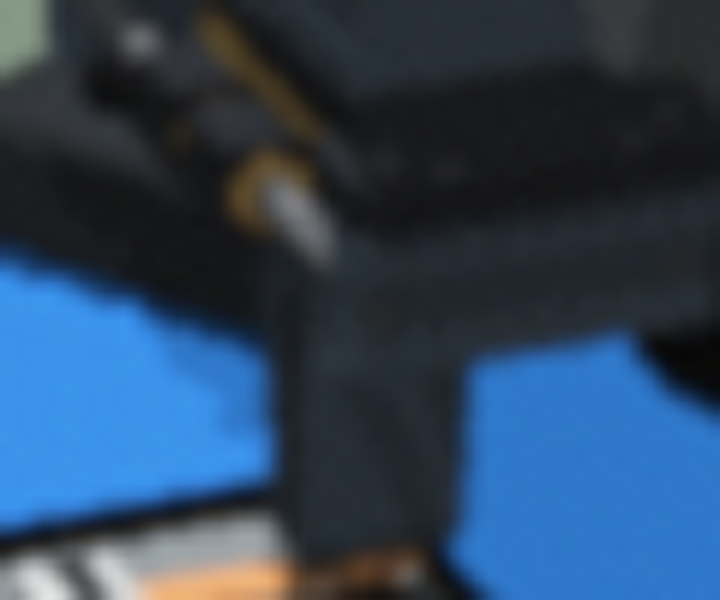

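View pics/w6.png

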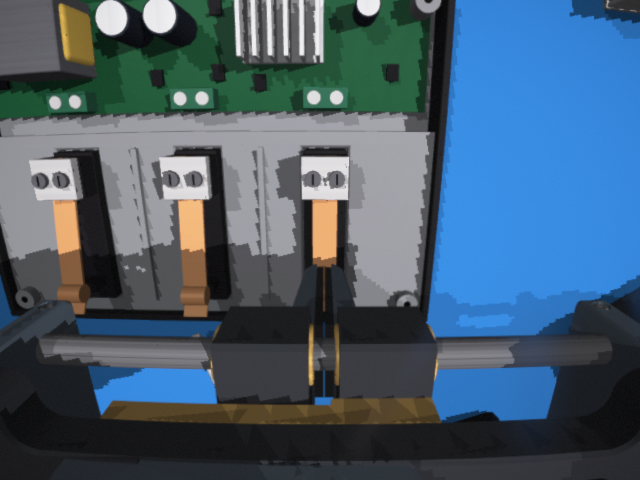

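Bay 1: contact at TCP z of about 0.0265, a slope of about 0.45 N/mm, and the stop's knee at z of about 0.020 with about 3.5 N. That fits a soft finger. I'll ease off to a light hold, then go on to bay 2.

```bash
python3 -m jog '0 0 -0.5 0;0 0 -0.5 0;0 0 -0.5 0;0 0 -0.5 0'| grep -E 'pos|force'; python3 -m jog '0 0 -4 0;0 0 -10 0;0 0 -15 0;0 0 -15 0'| grep -E 'pos|force'; python3 -m jog '0 -20 0 0;0 -45 0 0;0 -60 0 0;0 -66 0 0;0 -66 0 0'| grep -E 'pos|force'; python3 -m jog '0 0 0 0;0 0 0 0'| grep -E 'pos|force'; python3 - <<'E'
from h import *
go(dock(.0645,0,.0255)); w=cam("wrist"); cv2.imwrite("pics/w7.png",w["img"][:,:,::-1])
d=cam("side")
cv2.imwrite("pics/s7.png",cv2.resize(d["img"][180:250,285:365,::-1],None,fx=8,fy=8,interpolation=cv2.INTER_CUBIC))
E
```

```text
tool_pos: [0.6166, 0.0855, 0.0197]
ft_force: [1.2, -0.8, 7.9]
tool_pos: [0.6164, 0.0855, 0.0348]
ft_force: [-0.6, 0.3, 0.4]
tool_pos: [0.6006, 0.0212, 0.0344]
ft_force: [0.3, 0.0, 0.3]
tool_pos: [0.6007, 0.0219, 0.0344]
ft_force: [0.1, 0.6, -0.5]
t 14.05 pos [0.6007 0.0219 0.0344] rpy [3.1415e+00 1.0000e-04 2.9011e+00] F [ 0.09  0.63 -0.51] w 0.0004
 -> shift mm [ 0.2 -0.2  5.9] roll deg 0.07
```

View pics/w7.png

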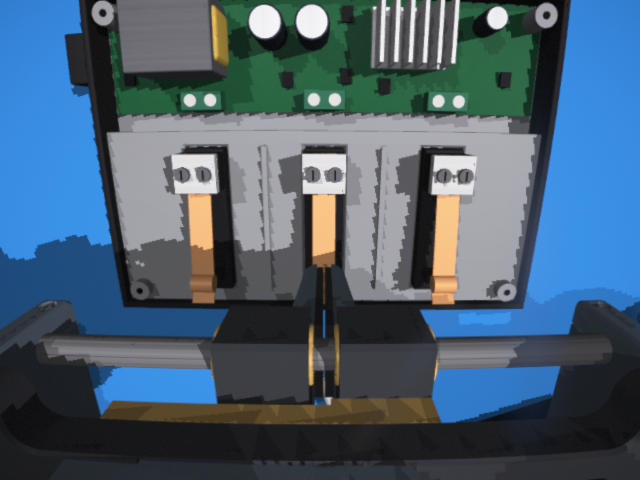

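View pics/s7.png

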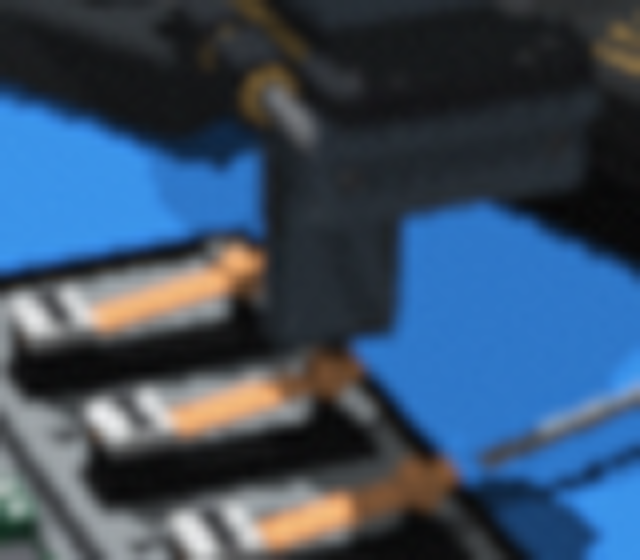

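The middle leaf is centred at column 324, under the seam, and finger 1 has sprung back. Pressing bay 2 now.

```bash
python3 -m jog '0 0 3 0;0 0 6 0;0 0 8 0;0 0 8 0'| grep -E 'pos|force'; for i in 1; do python3 -m jog '0 0 1 0;0 0 2 0;0 0 2 0'| grep -E 'pos|force';done;  python3 -m jog '0 0 1 0;0 0 1 0;0 0 1 0'| grep -E 'pos|force'; python3 -m jog '0 0 1 0;0 0 1 0;0 0 1 0'| grep -E 'pos|force'
```

```text
tool_pos: [0.6006, 0.0214, 0.0263]
ft_force: [-0.0, -0.2, 0.5]
tool_pos: [0.6009, 0.0214, 0.0245]
ft_force: [1.4, -0.5, 2.8]
tool_pos: [0.601, 0.0214, 0.0236]
ft_force: [2.9, -1.0, 4.0]
tool_pos: [0.601, 0.0214, 0.0225]
ft_force: [4.0, -1.5, 5.5]
```

```bash
python3 -m jog '0 0 1 0;0 0 1 0;0 0 1 0'| grep -E 'pos|force'; python3 -m jog '0 0 0.5 0;0 0 0.8 0;0 0 0.8 0'| grep -E 'pos|force'
```

```text
tool_pos: [0.6012, 0.0213, 0.0216]
ft_force: [4.0, -1.9, 5.4]
tool_pos: [0.6013, 0.0213, 0.0209]
ft_force: [4.4, -1.5, 7.5]
```

```bash
python3 -m jog '0 0 0.5 0;0 0 0.5 0;0 0 0.5 0'| grep -E 'pos|force'; python3 -m jog '0 0 0.4 0;0 0 0.4 0;0 0 0.4 0'| grep -E 'pos|force'
```

```text
tool_pos: [0.6013, 0.0213, 0.0204]
ft_force: [4.2, -1.8, 7.2]
tool_pos: [0.6014, 0.0213, 0.0201]
ft_force: [4.5, -1.0, 7.6]
```

```bash
python3 -m jog '0 0 0.3 0;0 0 0.3 0;0 0 0.3 0;0 0 0.3 0;0 0 0.3 0'| grep -E 'pos|force'
```

```text
tool_pos: [0.6014, 0.0213, 0.0199]
ft_force: [4.6, -1.8, 7.7]
```

```bash
python3 -m jog '0 0 0.4 0;0 0 0.4 0;0 0 0.4 0'| grep -E 'pos|force'
```

```text
tool_pos: [0.6015, 0.0213, 0.0196]
ft_force: [3.8, -1.8, 12.1]
```

```bash
python3 -m jog '0 0 0 0;0 0 0 0;0 0 0 0;0 0 0 0'| grep -E 'pos|force'
```

```text
tool_pos: [0.6015, 0.0213, 0.0196]
ft_force: [4.2, -1.8, 12.6]
```

Bay 2: about 1.1 N/mm, with the knee at 7.7 N, so it is sound. I held it on the stop. Moving to bay 3.

```bash
python3 -m jog '0 0 -4 0;0 0 -10 0;0 0 -15.5 0;0 0 -15.5 0'| grep -E 'pos|force'; python3 -m jog '0 -20 0 0;0 -45 0 0;0 -60 0 0;0 -66 0 0;0 -66 0 0'| grep -E 'pos|force'; python3 -m jog '0 0 0 0;0 0 0 0'| grep -E 'pos|force'; python3 - <<'E'
from h import *
go(dock(.0645,-.066,.0255)); w=cam("wrist"); cv2.imwrite("pics/w8.png",w["img"][:,:,::-1])
E
```

```text
tool_pos: [0.6004, 0.0215, 0.0347]
ft_force: [-0.6, 0.6, 0.3]
tool_pos: [0.5848, -0.0429, 0.0345]
ft_force: [0.4, 0.0, -0.2]
tool_pos: [0.585, -0.0422, 0.0345]
ft_force: [-0.7, -0.4, -0.8]
t 20.15 pos [ 0.585  -0.0422  0.0345] rpy [3.1416 0.     2.9012] F [-0.67 -0.36 -0.83] w 0.0004
 -> shift mm [ 0.2 -0.2  6. ] roll deg 0.07
```

View pics/w8.png

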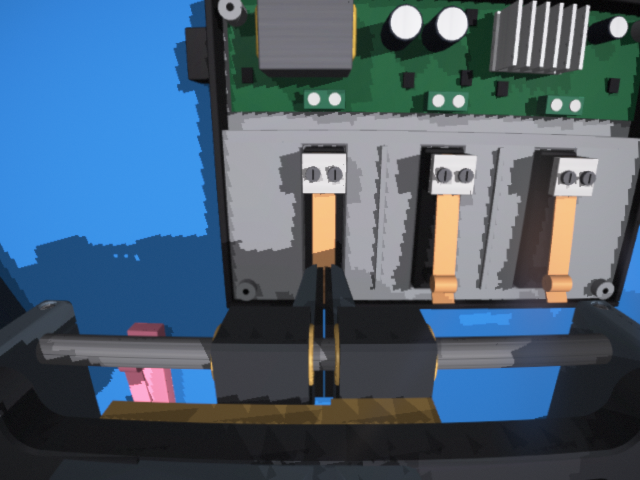

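The right leaf is centred at column 324. Pressing bay 3.

```bash
python3 -m jog '0 0 3 0;0 0 6 0;0 0 8 0;0 0 8 0'| grep -E 'pos|force'; for i in 1; do python3 -m jog '0 0 1 0;0 0 2 0;0 0 2 0'| grep -E 'pos|force';done;  python3 -m jog '0 0 1 0;0 0 1 0;0 0 1 0'| grep -E 'pos|force'; python3 -m jog '0 0 1 0;0 0 1 0;0 0 1 0'| grep -E 'pos|force'
```

```text
tool_pos: [0.5849, -0.0426, 0.0264]
ft_force: [-0.8, 0.8, 0.7]
tool_pos: [0.5851, -0.0427, 0.0246]
ft_force: [1.7, 0.4, 2.9]
tool_pos: [0.5852, -0.0428, 0.0237]
ft_force: [3.3, -1.3, 3.9]
tool_pos: [0.5851, -0.0427, 0.0226]
ft_force: [3.0, -0.6, 4.7]
```

```bash
python3 -m jog '0 0 1 0;0 0 1 0;0 0 1 0'| grep -E 'pos|force'; python3 -m jog '0 0 0.5 0;0 0 0.8 0;0 0 0.8 0'| grep -E 'pos|force'; python3 -m jog '0 0 0.5 0;0 0 0.5 0;0 0 0.5 0'| grep -E 'pos|force'
```

```text
tool_pos: [0.5852, -0.0427, 0.0217]
ft_force: [4.1, -0.3, 5.0]
tool_pos: [0.5852, -0.0427, 0.0209]
ft_force: [5.0, -0.9, 6.3]
tool_pos: [0.5854, -0.0427, 0.0205]
ft_force: [5.1, -1.4, 6.4]
```

```bash
python3 -m jog '0 0 0.6 0;0 0 0.6 0;0 0 0.6 0'| grep -E 'pos|force'; python3 -m jog '0 0 0.3 0;0 0 0.3 0;0 0 0.3 0'| grep -E 'pos|force'
```

```text
tool_pos: [0.5854, -0.0428, 0.0199]
ft_force: [4.2, -1.5, 7.9]
tool_pos: [0.5854, -0.0428, 0.0198]
ft_force: [4.1, -0.6, 10.8]
```

```bash
python3 -m jog '0 0 0.2 0;0 0 0.2 0;0 0 0.2 0;0 0 0.2 0'| grep -E 'pos|force'
```

```text
tool_pos: [0.5854, -0.0428, 0.0196]
ft_force: [3.8, -1.6, 11.9]
```

Bay 3: about 1 N/mm, with the knee at about 7.9 N, so it is sound. The soft finger is in bay 1, at the robot's left end. I'll raise the tool, open it to about 46 mm so it clears the neighbouring tower, and move over the bay 1 tower.

```bash
python3 -m jog '0 0 -10 0;0 0 -30 0;0 0 -50 0;0 0 -55 0;0 0 -55 0' | grep -E 'time|pos|force'; python3 - <<'E'
from h import *
go(dock(.005,.066,.072))
E
```

```text
time_s: 24.82
tool_pos: [0.5844, -0.0426, 0.0738]
ft_force: [0.7, 0.7, 0.3]
t 24.82 pos [ 0.5844 -0.0426  0.0738] rpy [-3.1415e+00 -8.0000e-04  2.9005e+00] F [0.68 0.71 0.26] w 0.0002
 -> shift mm [ 59.1 132.3  -1.1] roll deg 0.04
```

```bash
python3 -m jog '15 35 0 0;32 75 0 0;48 110 0 0;57 130 0 0;59 132 0 0' 0.5 20 | grep -E 'time|pos|force|wid'; python3 -m jog '0 0 0 0;0 0 0 0;0 0 0 0'| grep -E 'time|pos|force|wid'; python3 - <<'E'
from h import *
go(dock(.005,.066,.072)); w=cam("wrist"); cv2.imwrite("pics/w9.png",w["img"][:,:,::-1])
print(proj(w,dock(.005,.066,.043)),proj(w,readout.observe()["tool_pos"]))
E
```

```text
time_s: 25.45
tool_pos: [0.5581, 0.1007, 0.0732]
ft_force: [-0.5, 0.1, -0.6]
gripper_width: 0.0451
time_s: 25.82
tool_pos: [0.5592, 0.0989, 0.074]
ft_force: [-0.2, 0.4, 0.8]
gripper_width: 0.0453
t 25.82 pos [0.5592 0.0989 0.074 ] rpy [-3.1415e+00 -1.0000e-04  2.8995e+00] F [-0.22  0.44  0.76] w 0.0453
 -> shift mm [ 0.9  1.  -1. ] roll deg -0.02
[[325.11390524 256.2726942 ]] [[323.81472236 274.54720194]]
```

View pics/w9.png

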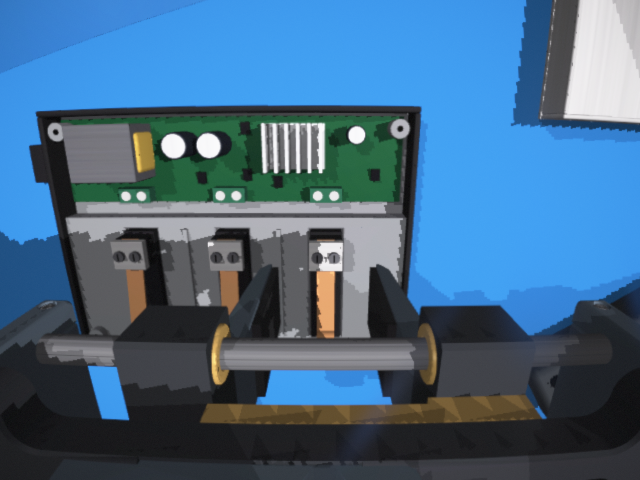

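```bash
python3 -m jog '1 1.5 15 0;1 1.5 30 0;1 1.5 40 0;1 1.5 40 0;1 1.5 40 0' | grep -E 'time|pos|force|wid'; python3 - <<'E'
from h import *
go(dock(.005,.066,.072)); w=cam("wrist"); cv2.imwrite("pics/w10.png",cv2.resize(w["img"][170:370,200:450,::-1],None,fx=3,fy=3,interpolation=cv2.INTER_CUBIC))
E
```

```text
time_s: 26.5
tool_pos: [0.5586, 0.1013, 0.0342]
ft_force: [-0.5, -0.5, 0.3]
gripper_width: 0.0459
t 26.5 pos [0.5586 0.1013 0.0342] rpy [3.1416e+00 1.0000e-04 2.9005e+00] F [-0.5  -0.54  0.35] w 0.0459
 -> shift mm [ -0.2  -1.2 -40.8] roll deg 0.04
```

View pics/w10.png

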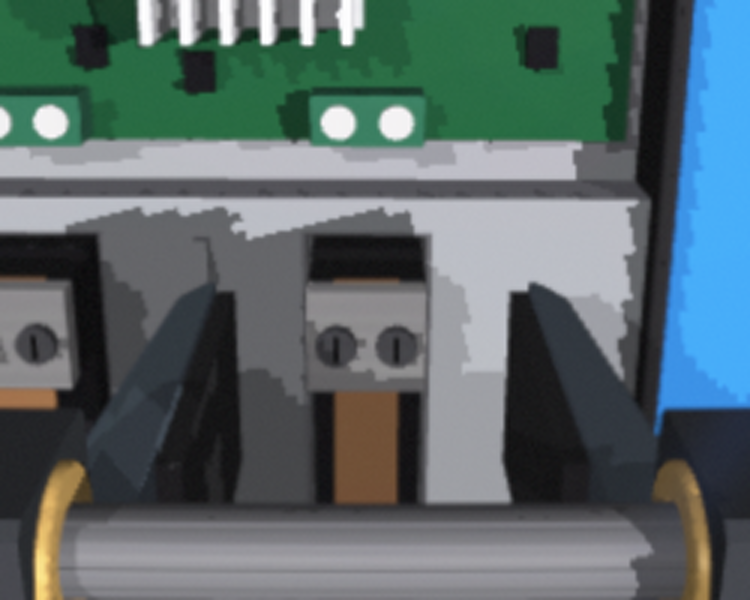

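```bash
python3 -m jog '0 -1.2 6 0;0 -1.2 14 0;0 -1.2 21 0;0 -1.2 21 0' | grep -E 'time|pos|force|wid'; python3 -m jog '0 0 3 0;0 0 6 0;0 0 9 0;0 0 10 0;0 0 10 0' | grep -E 'time|pos|force|wid'; python3 - <<'E'
from h import *
go(dock(.005,.066,.0)); w=cam("wrist"); cv2.imwrite("pics/w11.png",cv2.resize(w["img"][170:370,200:450,::-1],None,fx=3,fy=3,interpolation=cv2.INTER_CUBIC))
d=cam("side"); cv2.imwrite("pics/s11.png",cv2.resize(d["img"][180:255,250:350,::-1],None,fx=8,fy=8,interpolation=cv2.INTER_CUBIC))
E
```

```text
time_s: 27.05
tool_pos: [0.5577, 0.1001, 0.0124]
ft_force: [0.0, 0.9, -0.3]
gripper_width: 0.0456
time_s: 27.68
tool_pos: [0.5582, 0.1001, 0.0031]
ft_force: [-0.7, 0.0, -0.1]
gripper_width: 0.0458
t 27.68 pos [0.5582 0.1001 0.0031] rpy [-3.1416e+00 -1.0000e-04  2.9005e+00] F [-0.68  0.01 -0.06] w 0.0458
 -> shift mm [-0.4  0.1  0.1] roll deg 0.04
```

View pics/w11.png

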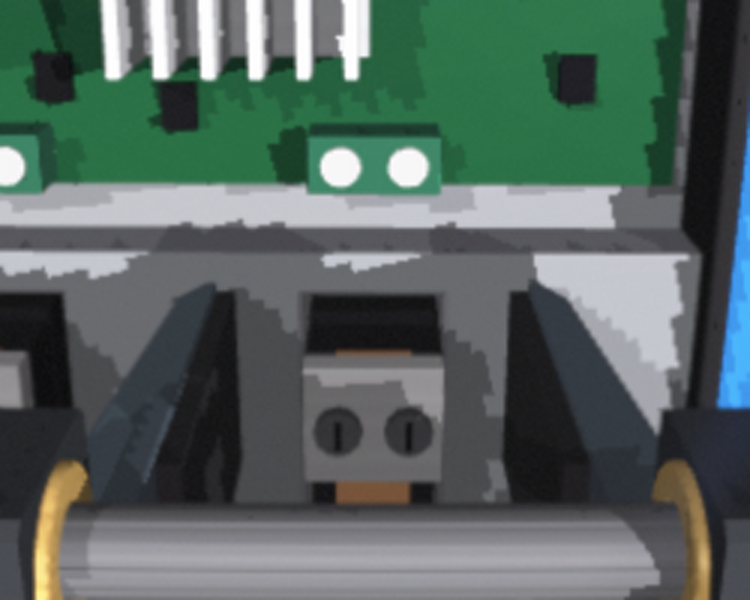

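View pics/s11.png

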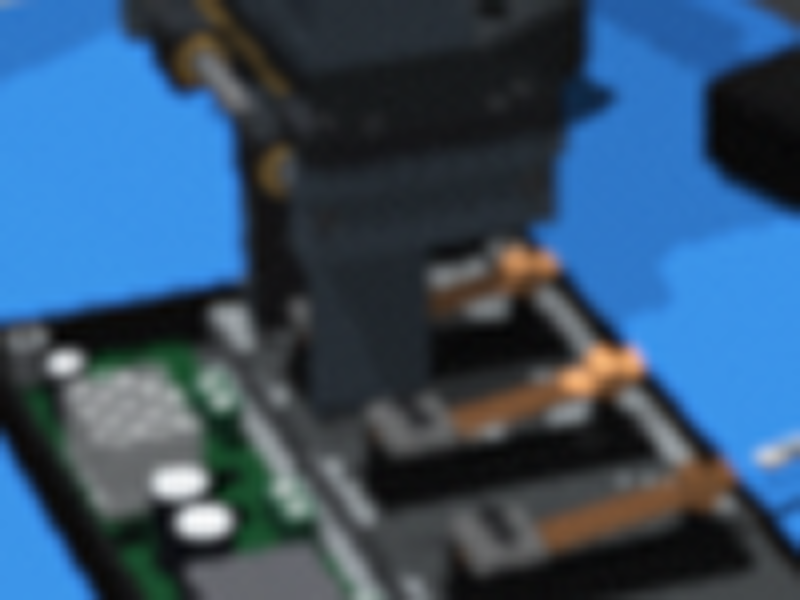

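The bay 1 tower is centred between the pads, both at crop column 373, with the fingertips just above the deck. Closing the jaws.

```bash
python3 -m jog '0 0 0 0;0 0 0 0;0 0 0 0;0 0 0 0;0 0 0 0' 1 30 | grep -E 'time|pos|force|wid';  python3 -m jog '0 0 -0.5 0;0 0 -1.5 0;0 0 -3 0;0 0 -5 0;0 0 -5 0' | grep -E 'time|pos|force|wid'; python3 -m jog '0 0 -6 0;0 0 -15 0;0 0 -28 0;0 0 -40 0;0 0 -40 0' | grep -E 'time|pos|force|wid'; python3 - <<'E'
from h import *
go(dock(.005,.066,.0)); w=cam("wrist"); cv2.imwrite("pics/w12.png",w["img"][:,:,::-1])
d=cam("side"); cv2.imwrite("pics/s12.png",cv2.resize(d["img"][150:255,210:350,::-1],None,fx=5.5,fy=5.5,interpolation=cv2.INTER_CUBIC))
E
```

```text
time_s: 28.4
tool_pos: [0.5582, 0.1001, 0.0032]
ft_force: [0.3, 0.2, 0.8]
gripper_width: 0.0218
time_s: 29.02
tool_pos: [0.5583, 0.1001, 0.0083]
ft_force: [0.5, 0.1, -1.4]
gripper_width: 0.0216
time_s: 29.65
tool_pos: [0.559, 0.1002, 0.0494]
ft_force: [-0.4, -0.6, -1.6]
gripper_width: 0.0218
t 29.65 pos [0.559  0.1002 0.0494] rpy [3.1409e+00 2.1000e-03 2.9005e+00] F [-0.38 -0.6  -1.6 ] w 0.0218
 -> shift mm [ 0.5 -0.3 46.4] roll deg 0.04
```

View pics/w12.png

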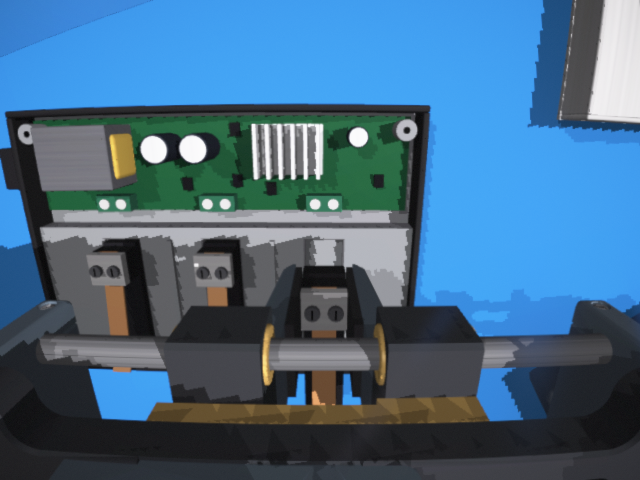

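View pics/s12.png

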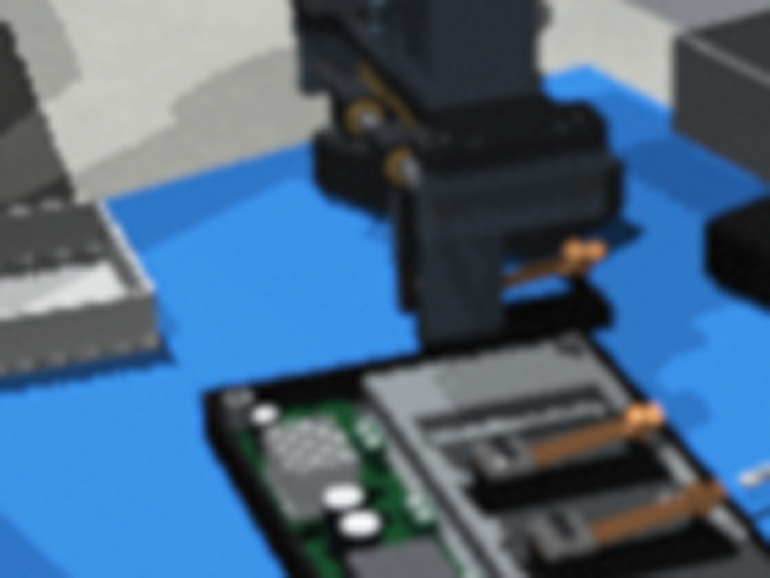

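The module came out level and is held at 21.8 mm. Both neighbours are still seated. Carrying it to the tray.

```bash
python3 - <<'E'
from h import *
go([.4204,.3445,.075])
E
```

```text
t 29.75 pos [0.5582 0.1001 0.0482] rpy [3.1415e+00 3.0000e-04 2.9004e+00] F [-0.2  -1.47 -0.06] w 0.0217
 -> shift mm [192.2 204.4 -26.8] roll deg 0.03
```

```bash
python3 -m jog '10 10 -20 0;35 37 -30 0;65 69 -30 0;95 101 -30 0;125 133 -30 0' | grep -E 'time|pos|force|wid'; python3 -m jog '28 30 0 0;48 52 0 0;60 64 0 0;67 71 0 0;67 71 0 0' | grep -E 'time|pos|force|wid'; python3 -m jog '0 0 0 0;0 0 0 0;0 0 0 0' | grep -E 'time|pos|force|wid'; python3 - <<'E'
from h import *
go([.4204,.3445,.075]); w=cam("wrist"); cv2.imwrite("pics/w13.png",w["img"][:,:,::-1])
print(proj(w,readout.observe()["tool_pos"]))
d=cam("side"); cv2.imwrite("pics/s13.png",cv2.resize(d["img"][130:255,130:270,::-1],None,fx=5.5,fy=4.5,interpolation=cv2.INTER_CUBIC))
d=cam("top"); cv2.imwrite("pics/t13.png",cv2.resize(d["img"][180:340,100:300,::-1],None,fx=3.5,fy=3.5,interpolation=cv2.INTER_CUBIC))
E
```

```text
time_s: 30.38
tool_pos: [0.4675, 0.2601, 0.0777]
ft_force: [0.8, -0.2, -0.5]
gripper_width: 0.0219
time_s: 31.0
tool_pos: [0.4205, 0.3439, 0.078]
ft_force: [-0.4, 0.2, -0.8]
gripper_width: 0.0219
time_s: 31.38
tool_pos: [0.4207, 0.3437, 0.0781]
ft_force: [-0.3, -0.1, -1.7]
gripper_width: 0.0219
t 31.38 pos [0.4207 0.3437 0.0781] rpy [-3.1416e+00  1.0000e-04  2.8999e+00] F [-0.31 -0.15 -1.68] w 0.0219
 -> shift mm [0.5 0.7 3.1] roll deg -0.0
[[323.72045097 274.36117951]]
```

View pics/w13.png

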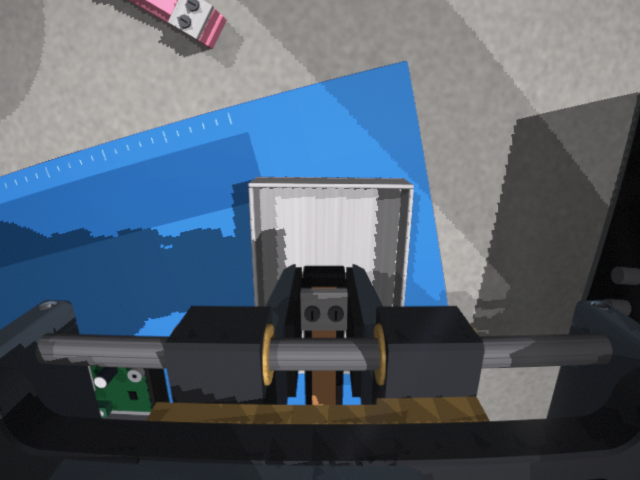

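View pics/s13.png

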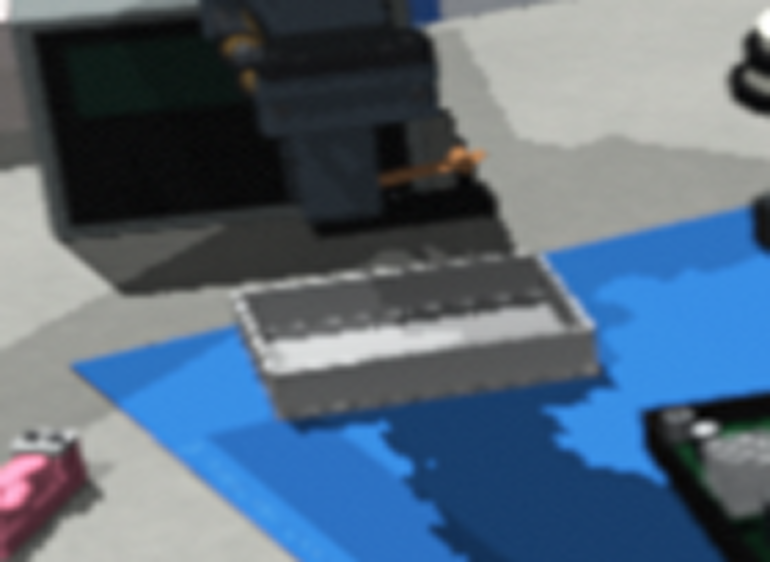

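View pics/t13.png

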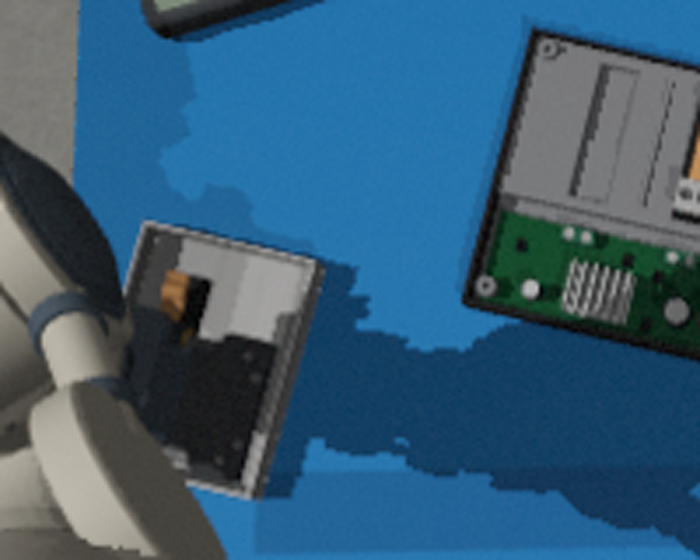

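```bash
python3 - <<'E'
from h import *
w=cam("wrist"); P=plane(w,[(250,184),(412,184)],.033); s=readout.observe()
M=R.from_euler('xyz',s["tcp_rot"]).as_matrix()
print(((P-s["tool_pos"])@M*1000).round(1))
E
```

```text
[[ 45.5 -48.8  45.1]
 [ 45.5  58.7  45.1]]
```

The tray's robot-end rim spans columns 250–412, so its centre is 5 mm further in tool +y, and the fore-aft position is right. I'll correct that and go down.

```bash
python3 -m jog '0 3 15 0;0 5 35 0;0 5 53 0;0 5 65 0;0 5 70 0' | grep -E 'time|pos|force|wid'; python3 -m jog '0 0 5 0;0 0 9 0;0 0 11 0;0 0 11 0;0 0 11 0' | grep -E 'time|pos|force|wid'; python3 - <<'E'
from h import *
go([.4204,.3445,-.0059]); w=cam("wrist"); cv2.imwrite("pics/w14.png",w["img"][:,:,::-1])
E
```

```text
time_s: 32.2
tool_pos: [0.4212, 0.3488, 0.0071]
ft_force: [-0.1, -0.2, -0.8]
gripper_width: 0.0215
time_s: 32.83
tool_pos: [0.4218, 0.349, -0.0027]
ft_force: [-0.9, 0.8, -1.3]
gripper_width: 0.0217
t 32.83 pos [ 0.4218  0.349  -0.0027] rpy [3.1414e+00 2.0000e-04 2.9005e+00] F [-0.92  0.84 -1.28] w 0.0217
 -> shift mm [ 0.2 -4.7  3.2] roll deg 0.04
```

View pics/w14.png

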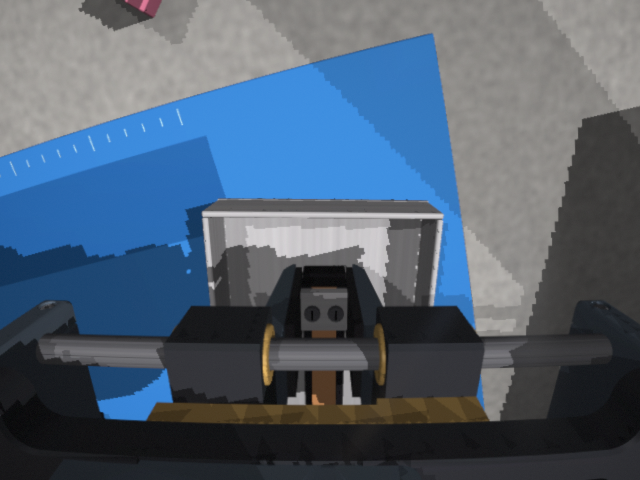

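The tray is now centred on the tool (columns 205–441, mid 323). Lowering in small steps until it touches.

```bash
python3 -m jog '0 0 1 0;0 0 2 0;0 0 2 0' | grep -E 'pos|force'; python3 -m jog '0 0 0.5 0;0 0 0.5 0' | grep -E 'pos|force'; python3 -m jog '0 0 0.5 0;0 0 0.5 0' | grep -E 'pos|force'
```

```text
tool_pos: [0.4216, 0.3489, -0.005]
ft_force: [0.1, 0.8, -1.0]
tool_pos: [0.4216, 0.3489, -0.0054]
ft_force: [-1.0, -0.8, -1.0]
tool_pos: [0.4217, 0.349, -0.0058]
ft_force: [0.1, 0.5, 0.9]
```

Touch-down (force −1.0 → +0.9 N). I'll release with the same half opening, then retreat straight up.

```bash
python3 -m jog '0 0 0.2 0;0 0 0.2 0' | grep -E 'pos|force'; python3 -m jog '0 0 0 0;0 0 0 0;0 0 0 0;0 0 0 0;0 0 0 0' 0.55 | grep -E 'pos|force|wid'; python3 -m jog '0 0 -5 0;0 0 -20 0;0 0 -50 0;0 0 -90 0;0 0 -120 0' | grep -E 'pos|force'; python3 -m jog '0 0 -40 0;60 -60 -80 0;120 -120 -80 0;120 -120 -80 0;120 -120 -80 0' | grep -E 'time|pos|force'; python3 - <<'E'
from h import *
for n in("top","side","wrist"):
    d=cam(n); cv2.imwrite(f"pics/{n}_end.png",d["img"][:,:,::-1])
    if n=="side": cv2.imwrite("pics/s_end.png",cv2.resize(d["img"][160:290,150:370,::-1],None,fx=3.6,fy=3.6,interpolation=cv2.INTER_CUBIC))
E
```

```text
tool_pos: [0.4217, 0.3489, -0.0059]
ft_force: [-0.4, -0.3, 5.1]
tool_pos: [0.4216, 0.3489, -0.0061]
ft_force: [-0.0, 0.4, -0.6]
gripper_width: 0.0411
tool_pos: [0.4219, 0.3491, 0.1166]
ft_force: [-0.1, 0.2, 0.0]
time_s: 35.88
tool_pos: [0.2736, 0.2594, 0.1951]
ft_force: [0.4, -0.2, 0.2]
```

View pics/top_end.png

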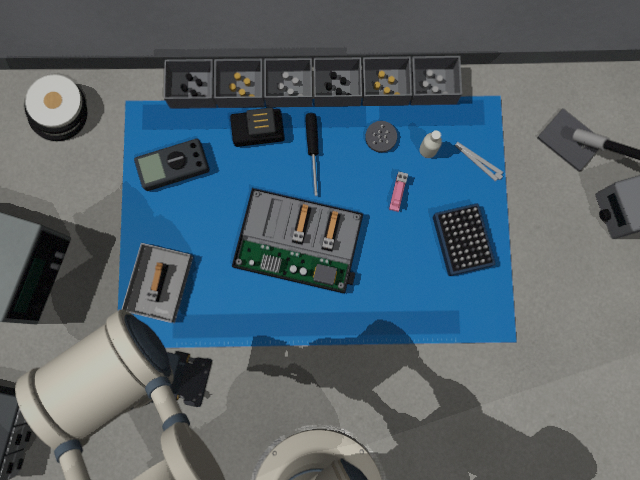

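View pics/s_end.png

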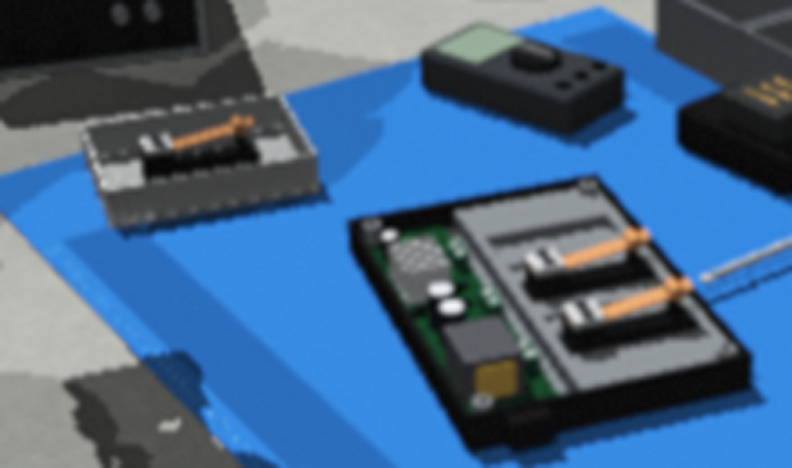

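View pics/wrist_end.png

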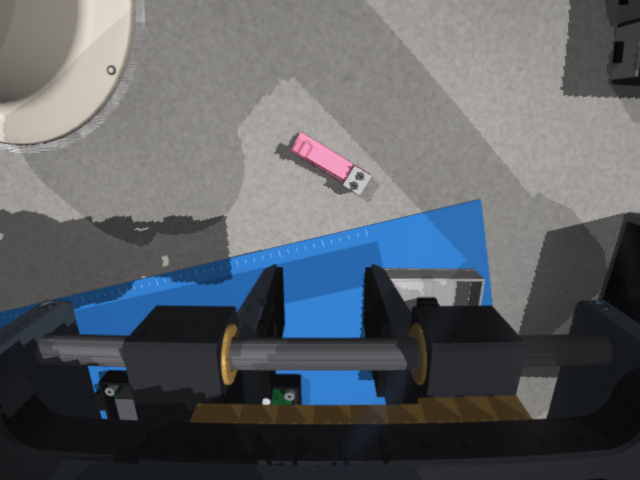

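The module stands upright in the tray at about (158,282) in the top view. The two sound modules are still seated at (300,222) and (331,230), and everything else is where it was. The robot is clear. Handing in.

```bash
python3 -c "
from cell import order; print(order.close_job())"
```

```text
the job is handed in; nothing more can be done
None
```

The soft finger was in bay 1, at the robot's left end. Its module now stands upright in the middle of the steel tray, and I handed the job in at about 36 s.

| Bay (robot's left to right) | Stiffness | Force on reaching the stop | Peak vertical force while holding | Finding |
|---|---|---|---|---|
| 1 | about 0.45 N/mm | about 3.5 N | 12.0 N | soft |
| 2 | about 1.1 N/mm | about 7.7 N | 12.6 N | sound |
| 3 | about 1 N/mm | about 7.9 N | 11.9 N | sound |

- **Pressing:** I held each finger on its stop for about half a second or more. The peaks went above the stop forces but stayed under the 18 N limit.
- **Last checks:** The final top and side views show the two sound modules still seated, and the tray and everything else apparently unmoved. The gripper is open and clear of everything.
- **Fingertip position:** The fingertips ended about 25 mm short of the reported TCP, contrary to the description. I found contact by force and camera views instead.
- **Dock position:** The top camera placed the dock about 2 mm off the wrist camera. I used the wrist view for alignment.
- **Setting down:** The module was pressed onto the tray floor with a brief 5 N before release.

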